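# Tip the blue topping template out of its well and set it on the pins

## Robot

A 6-joint arm with a two-finger parallel gripper is mounted at the origin on the work surface. World frame = base frame: x ahead of the robot, y to its left, z up, the work surface at z = 0. Lengths are in mm, angles in degrees, forces in N, time in s.
With the tool pointing down it reaches from about 350 to 850 mm from the base axis. Payload 8.1 kg.
Tool frame: the origin (TCP) lies at the very end of the fingers, on their centre line; the grasp point (between the pads) lies 19 mm behind it; z points along the fingers, y is the line along which they close (so a half turn about z gives the same grasp; the last joint's range is limited). The gripper opens to 85 mm and grips with 20 to 120 N. Pads are 22 mm wide; open, the fingers measure 114 mm over their backs; the gripper's body (76 mm by 85 mm) begins 54 mm behind the grasp point. The pads swing forward as they close: fully open they stand 13 mm farther back than shut.
Start: joints at [-74.106, 7.471, 85.268, -0, 87.261, -4.893], TCP at [212.956, -560.941, 231.292] pointing down, gripper open.
Joint ranges: [-169.43, 169.43], [-51.17, 129.36], [1.28, 143.12], [-76.62, 256.62], [0, 156.53], [-152.29, 152.29]. Speed limits (degrees/s): [136.94, 136.94, 159.86, 180, 180, 180].

## Interface

Orientations are given as [roll, pitch, yaw] about the fixed x, y, z axes, in that order (R = Rz(yaw) Ry(pitch) Rx(roll)).
In Python, from bench import sense, eyes, job, models gives the robot as it stands. The module is installed in compiled form; this text tells all that it offers.
- The arm moves only by the tool apply_moves, never from a script. Its argument "rows" is a list of rows, each a list of 6 numbers: the shift along the tool's x, y, z in mm, then the turn, a rotation vector about the tool's x, y, z in rad. In form: [[dx, dy, dz, rx, ry, rz], ...]. A call has exactly 5 rows; each row shifts and turns the commanded pose from where the row before left it, along the tool's axes as they then stand; what a row does not reach is not made up. A row lasts 1/8 s, in which the tool goes at most 62.5 mm and 10.7 degrees, less where a joint would pass 70% of its speed; a pose out of reach is approached as far as the arm can. A call is refused whole if a number of a shift passes 62.5 or a number of a turn 0.188, either way. A call with a gripper value outside its range is refused whole. "fingers" is the finger opening in mm, from 0 to 85.4, set as the call begins (left out, the last holds). The fingers move at their own pace and stop on an object; "grip_force" is the grip in N (left out, the last holds). Time passes only in rows, so rows that do not move let the fingers close, or fill a call up. It gives the time, the measured TCP pose, the force, the opening and the grip force at its end, in the units of the state.
- sense(): the state, without advancing time (a new reading comes with each control period).
- eyes.snapshot(name): name is "scene" or "top" or "wrist"; returns (picture, depth): 400x640x3 uint8, red, green, blue; 400x640 float32, mm along the optical axis (not along the pixel's ray), 0 where there is no reading.
- eyes.get_calibration(name): a dict with "intrinsics" (3x3 intrinsics, pixels), "D" ([k1, k2, p1, p2, k3] as OpenCV has them; the pictures are not rectified), "R" (3x3) and "t" (3): a world point X has camera coordinates R X + t; the wrist camera has in their place "mount" (4x4, takes a point from camera to tool coordinates, whose origin is the TCP and whose axes are the flange's). Camera axes: x right, y down, z forward; pixel columns grow to the right and rows downward; lengths in mm; the calibration is good to about 2 mm. A picture is of the moment at which its call begins: read the wrist's pose just before it. get_calibration takes no time and is no camera call.
- job.hand_in(): hands the job in; it is judged then, once.
Trained networks look in the newest picture that a camera, given by its name, has taken for a name from the list of things; names that differ only in an ending like _2 or _b are one class to them, and where a whole thing is asked for, a point or a joint stands for the part that bears it (a point fixed in the world has none). Each returns a list of dicts, best first, with "confidence" (0 to 1); they miss things now and then, are a little off and sometimes report something else, mostly with a low value. They report only what shows in the picture. A call takes as long as a camera call.
- models.boxes_of(name, camera): "xyz" ([x, y, z] in mm, in world coordinates, good to about 4 mm: the middle of the surface that is visible of it).
- models.cut_out(name, camera): "pixels" (400x640 bool, what is visible of it).
- models.place_of(name, camera): "xyz" ([x, y, z] in mm, in world coordinates, good to about 4 mm: a listed point, or the origin of a listed thing).
The state is a dict: "time": time; "joint_pos": joint angles; "qd": joint speeds; "joint_efforts": joint torques, N m; "tool_pos": TCP position; "tcp_rot": TCP orientation; "ft_force": force on the tool from outside, world axes, zero at the start; "wrist_torque": the same for the moment, N m; "finger_gap": finger opening in mm; "grip_force": force on a finger pad.
Only numpy, scipy, OpenCV 4.12 (cv2) and the standard library are available. Lean on these libraries where they do the work, as an engineer would, in place of code of your own. Each camera call takes 0.05 s, during which the arm holds its last target. There are 200 camera calls.

## Task

Get the topping station ready: move the red-capped shaker off the station's white carrier and stand it upright on the green mat, without knocking it over. Press down the yellow tab of the cradle that holds the blue template, all the way, so that its other end tips the template up out of its well; then take the blue template and seat it flat and fully home on the station's two pins. Leave the white template lying in its well and do not disturb the jar, the cup or the muffin on the station's tray.

Things in the scene. Friction and masses are not known exactly. Their poses are not given: they have to be found in the camera images.
- holder: Aluminium holder, 255 x 172 mm, 64 mm high, fixed. Origin at table level; +x runs from the yellow tabs to the wells' far end, +y to the left cradle, z up. Two wells (centre lines y = +45, -45 mm; x -49 to 130 mm), 67 mm wide inside, walls 4 mm thick, their tops flush with templates lying flat, so that these cannot be gripped there. In each well a cradle rocks on a pivot.
- cradle_left (a joint): Rocking cradle in the +y well. 0 = bed level (as at the start), 0.50 rad = end stop, bed's +x end tipped up 29 degrees. Pressing its yellow tab (about 5 to 10 N) raises it; a stiff hinge keeps it where it is left, loaded or empty.
- cradle_right (a joint): The same for the -y well.
- pivot_left (a point): Pivot axis of the left cradle (parallel to holder y), at holder (-40, 45, 50) mm; fixed. The bed's top face lies in the plane through this axis: 50 mm wide (narrower than the template), 8 to 156 mm beyond the pivot, with a 12 mm high lip at the pivot end that keeps the template from sliding down.
- pivot_right (a point): The same for the right cradle, at holder (-40, -45, 50) mm.
- tab_left (a point): Middle of the top face of the left cradle's yellow tab (40 x 30 mm); moves with the cradle. 72 mm from the pivot on the robot's side, 79 mm above the table at the start, 43 mm at the end stop. At joint value q its arm rises from the pivot at 0.35 - q rad; the top face is 4 mm above the arm's centre line. Beneath it is only the 6 mm base plate.
- tab_right (a point): The same on the right cradle.
- bed_left (a point): Point of the left cradle where the centre of a template lying on it is (88 mm beyond the pivot, 7 mm above the bed); tips with the cradle.
- bed_right (a point): The same on the right cradle.
- blue_center (a point): Centre, half-way up, of the loose blue plastic template, 150 (x) x 60 (y) x 14 (z) mm, about 0.12 kg. Round 15 mm through holes on its long axis at x = +60 and -60 mm; two square windows between. It lies in either well, long axis along holder x. Either way round is right. When tipped up it can be gripped across its 60 mm width, tool tilted as it is.
- white_center (a point): Centre of the white template, the same shape, in the other well; leave it.
- seat (a point): On the fixed station: where the centre of the seated template belongs, 45 mm above the table; x along the line through the two pins, z up. The white carrier below it is 150 (x) x 44 (y) mm, narrower than the template, top 38 mm above the table. Steel pins, 12 mm in diameter, at x = +60 and -60 mm rise 26 mm above the carrier, the last 6 mm tapered.
- station: Fixed aluminium tray, 4 mm floor and 11 mm high rim, with the white carrier and pins on it. Origin at table level under the seat, axes as the seat's; the tray reaches from x = -110 to +220 mm and y = -75 to +75 mm.
- shaker_center (a point): Centre, half-way up, of the loose steel shaker with red cap, 46 to 48 mm in diameter, 112 mm high, about 0.18 kg; stands upright on the white carrier between the pins at the start.
- mat_center (a point): Centre of the top face of the fixed round green mat, 124 mm in diameter, 3 mm thick.
- jar: Loose glass jar with orange lid, 64 mm in diameter, 135 mm high, origin at its foot; leave it.
- muffin_tray: Loose muffin, 72 mm in diameter, 60 mm high, on the station's tray at its +x end, origin at its foot; leave it.
- cup: Loose white cup, 76 mm in diameter, 90 mm high, origin at its foot; leave it.

How it is judged (in metres and radians):
On the way:
1. the cradle with the blue template is tipped up (beyond 0.42 of 0.50 rad) with the template on it (((value of joint cradle_left above 0.42 rad and distance between blue_center and bed_left below 0.02 m) or (value of joint cradle_right above 0.42 rad and distance between blue_center and bed_right below 0.02 m))), for 0.2 s.
At the end, for the whole second after the job is handed in: Blue template on both pins, flat on the carrier: centre within 4 mm sideways and 3 mm in height of the seat, long axis within 0.06 rad of the pin line, level within 0.04 rad; shaker upright (0.08 rad) on the mat, centre within 55 mm of its centre; both released, at rest (horizontal distance between blue_center and seat below 0.004 m and z of blue_center in the frame of seat between -0.003 and 0.003 m and angle between the x axis of blue_center and the x axis of seat, either way round below 0.06 rad and angle between the z axis of blue_center and the z axis of seat, either way round below 0.04 rad and horizontal distance between shaker_center and mat_center below 0.055 m and angle between shaker_center's own z axis and vertical below 0.08 rad and height (world z) of shaker_center below 0.065 m and linear speed of each of blue_template, shaker below 0.02 m/s); the robot touches nothing.
It fails at once if the white template is moved more than 15 mm (distance of white_center from where it was at the start of the episode above 0.015 m).
It fails at once if the shaker is tipped over (angle between shaker_center's own z axis and vertical above 0.7 rad).
It fails at once if the jar, the cup or the muffin on the tray is moved more than 20 mm (distance of any of jar, muffin_tray, cup from where it was at the start of the episode above 0.02 m).
It also fails if it takes over 72 s, if anything falls off the work surface, if the arm or the gripper's body presses on something with over 40 N, if the wrist force passes 120 N, or if a joint passes its speed limit or range.

## Working session

There is one attempt and no reset: what is moved stays moved. The work goes in short steps, Python scripts to look and compute and a tool call to move; the robot and the scene stay as the last step left them, time stands still between calls to the robot, and variables do not carry over. Pictures are saved under pics/ and viewed, at most 10 in all, crops included, and the job is handed in when it is done.

Besides the shell and the picture viewer there is one more tool, called as name([rows], argument=value, ...), one row to a line, values as JSON. apply_moves: Moves the arm, as the interface text tells. Its arguments: {"type":"object","properties":{"rows":{"type":"array"},"fingers":{"type":"number"},"grip_force":{"type":"number"}},"required":["rows"]}

```bash
mkdir -p pics; cat > h.py <<'E'
import numpy as np, cv2
from scipy.spatial.transform import Rotation as Ro
from bench import sense, eyes, job, models
def pix2ray(c,uv):
    K=np.array(c["intrinsics"]);D=np.array(c["D"],float)
    p=cv2.undistortPoints(np.array(uv,float).reshape(-1,1,2),K,D).reshape(-1,2)
    return np.c_[p,np.ones(len(p))]
def pose():
    s=sense();return Ro.from_euler('xyz',s["tool_pos"]*0 if 0 else s["tcp_rot"],degrees=True).as_matrix(),np.array(s["tool_pos"])
def cam2w(name):
    c=eyes.get_calibration(name)
    if name=="wrist":
        R,t=pose();M=np.array(c["mount"]);return R@M[:3,:3],R@M[:3,3]+t
    R=np.array(c["R"]);t=np.array(c["t"]).ravel();return R.T,-R.T@t
E
cat > a.py <<'E'
from h import *
for cam in ("top","scene"):
    im,d=eyes.snapshot(cam);cv2.imwrite(f"pics/{cam}0.png",im[...,::-1]);np.save(f"{cam}0.npy",d)
    for n in ["holder","pivot_left","pivot_right","tab_left","tab_right","blue_center","white_center","seat","station","shaker_center","mat_center","jar","muffin_tray","cup"]:
        r=models.place_of(n,cam)
        print(cam,n,[(np.round(x["xyz"]).tolist(),round(x["confidence"],2)) for x in r[:2]])
print(sense())
for cam in("top","scene"): print(cam2w(cam))
print(eyes.get_calibration("wrist"))
E
python3 a.py
```

```text
top holder [([598.0, 194.0, 2.0], 0.79)]
top pivot_left []
top pivot_right [([552.0, 149.0, 52.0], 0.91)]
top tab_left [([491.0, 242.0, 79.0], 0.82), ([594.0, 197.0, 3.0], 0.36)]
top tab_right [([478.0, 4.0, -0.0], 0.62), ([487.0, 150.0, 79.0], 0.6)]
top blue_center [([640.0, 242.0, 58.0], 0.88)]
top white_center [([560.0, 242.0, 50.0], 0.6), ([644.0, 148.0, 51.0], 0.56)]
top seat [([592.0, -231.0, -3.0], 0.39), ([490.0, 237.0, 78.0], 0.24)]
top station [([596.0, -233.0, -6.0], 0.92)]
top shaker_center [([606.0, -233.0, 94.0], 0.57)]
top mat_center [([479.0, 2.0, -1.0], 0.93)]
top jar [([693.0, -18.0, 1.0], 0.85), ([549.0, 150.0, 51.0], 0.7)]
top muffin_tray [([754.0, -277.0, 3.0], 0.95)]
top cup [([515.0, -448.0, 3.0], 0.72)]
scene holder [([592.0, 193.0, -1.0], 0.91), ([556.0, 147.0, 47.0], 0.72)]
scene pivot_left [([558.0, 239.0, 47.0], 0.95)]
scene pivot_right [([555.0, 147.0, 47.0], 0.9)]
scene tab_left [([487.0, 243.0, 77.0], 0.62)]
scene tab_right [([486.0, 150.0, 83.0], 0.79)]
scene blue_center [([643.0, 240.0, 56.0], 0.72), ([486.0, 151.0, 82.0], 0.52)]
scene white_center [(
[... 1449 characters left out ...]
    [-0.00863522, -0.6064146 , -0.79510174]]), array([1089.06267529,  359.05560304,  943.64428312]))
{'intrinsics': array([[338.79097032,   0.        , 318.60997036],
       [  0.        , 338.79097032, 200.78736725],
       [  0.        ,   0.        ,   1.        ]]), 'D': array([-0.00990563,  0.        ,  0.        ,  0.        ,  0.        ]), 'mount': array([[-7.36015325e-04, -9.48229393e-01, -3.17585384e-01,
         8.33997233e+01],
       [ 9.99999028e-01, -1.07398574e-03,  8.89115956e-04,
         4.92163800e-01],
       [-1.18416806e-03, -3.17584421e-01,  9.48229262e-01,
        -1.42724979e+02],
       [ 0.00000000e+00,  0.00000000e+00,  0.00000000e+00,
         1.00000000e+00]])}
```

View pics/top0.png

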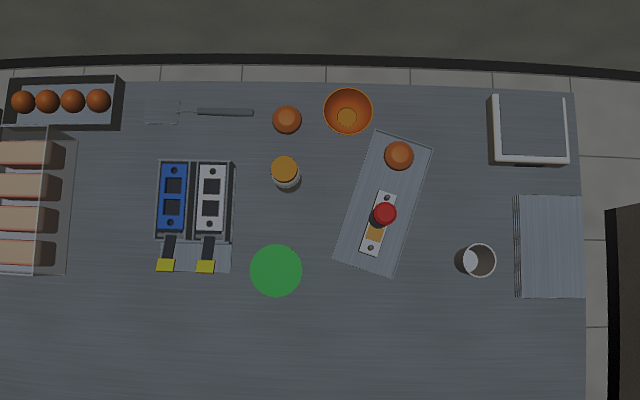

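View pics/scene0.png

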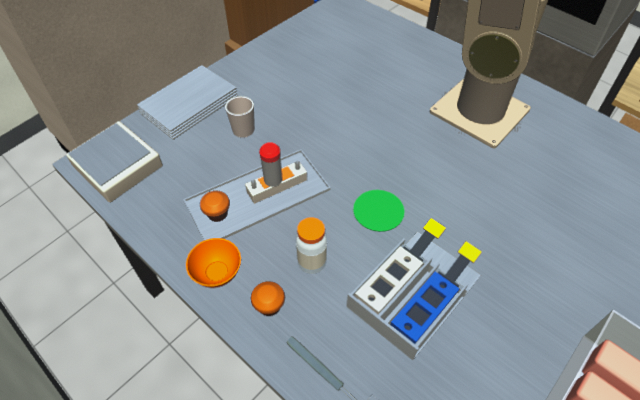

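The pictures show the blue template in the left well (top view about (172,196)). The shaker (385,213) stands between the pins (about (391,198) and (371,247)), and the mat is at (276,270). I'll compute the station yaw and holder yaw from the top picture.

```bash
cat > b.py <<'E'
from h import *
c=eyes.get_calibration("top");R,o=cam2w("top")
def at(uv,z):
    r=pix2ray(c,uv)@R.T; return o+r*((z-o[2])/r[:,2])[:,None]
p=at([[391,198],[371,247]],50);print(np.round(p),np.degrees(np.arctan2(*(p[0]-p[1])[1::-1])))
# tray long edges
q=at([[375,130],[333,260],[432,150],[393,277]],11);print(np.round(q))
for a,b in((0,1),(2,3)): print(np.degrees(np.arctan2(*(q[a]-q[b])[1::-1])))
im,d=cv2.imread("pics/top0.png"),0
b=(im[...,0]>100)&(im[...,2]<60)&(im[...,1]<100); ys,xs=np.nonzero(b)
m=(xs<200)&(xs>150)&(ys>150)&(ys<240);P=at(np.c_[xs[m],ys[m]],64)
(cx,cy),(w,h),ang=cv2.minAreaRect(P[:,:2].astype(np.float32));print(cx,cy,w,h,ang)
s,t=pose();print("tool",np.round(s.T@(np.array([607.5,-234,91])-t)))
E
python3 b.py
```

```text
[[ 650. -260.   50.]
 [ 538. -215.   50.]] -21.60878766388381
[[ 822. -227.   11.]
 [ 507. -132.   11.]
 [ 776. -366.   11.]
 [ 471. -272.   11.]]
-16.841033720292227
-17.10262114380663
641.07177734375 238.96629333496094 148.65757751464844 59.60537338256836 0.18916966021060944
tool [ 485. -166.  140.]
```

apply_moves([
  [55, -19, 0, 0, 0, 0],
  [55, -19, 0, 0, 0, 0],
  [55, -19, 0, 0, 0, 0],
  [55, -19, 0, 0, 0, 0],
  [55, -19, 0, 0, 0, 0],
], fingers=85)

```text
time: 2.12
tool_pos: [437.6, -373.2, 231.5]
tcp_rot: [180.0, -0.0, 20.8]
ft_force: [0.4, -1.4, 0.4]
finger_gap: 84.7
grip_force: 0.0
```

apply_moves([
  [53, -18, 0, 0, 0, 0],
  [53, -18, 0, 0, 0, 0],
  [52, -18, 0, 0, 0, 0.16],
  [0, 0, 20, 0, 0, 0.17],
  [0, 0, 10, 0, 0, 0.165],
])

```text
time: 2.75
tool_pos: [565.1, -266.8, 199.9]
tcp_rot: [-180.0, 0.1, -7.8]
ft_force: [-1.3, -0.2, 0.4]
finger_gap: 85.0
grip_force: 0.0
```

apply_moves([
  [0, 0, 0, 0, 0, 0.165],
  [0, 0, 0, 0, 0, 0],
  [0, 0, 0, 0, 0, 0],
  [0, 0, 0, 0, 0, 0],
  [0, 0, 0, 0, 0, 0],
])

```text
time: 3.38
tool_pos: [564.9, -268.1, 201.5]
tcp_rot: [180.0, -0.0, -17.0]
ft_force: [0.8, -0.8, -0.8]
finger_gap: 84.7
grip_force: 0.0
```

```bash
cat > to.py <<'E'
# usage: to.py x y z roll pitch yaw -> remaining shift in tool axes, turn vector
import sys
from h import *
v=list(map(float,sys.argv[1:]));R,t=pose();s=sense()
print("t",round(s["time"],2),"pos",np.round(t,1),"rot",np.round(s["tcp_rot"],2),"gap",round(s["finger_gap"],1),"F",np.round(s["ft_force"],1),"j",np.round(s["joint_pos"]))
print("shift",np.round(R.T@(np.array(v[:3])-t),1),"turn",np.round(Ro.from_matrix(R.T@Ro.from_euler('xyz',v[3:],degrees=True).as_matrix()).as_rotvec(),3))
E
python3 to.py 607.5 -234 92 180 0 -17; python3 - <<'E'
from h import *
im,d=eyes.snapshot("wrist");cv2.imwrite("pics/w1.png",im[...,::-1])
r=models.place_of("shaker_center","wrist");print([(np.round(x["xyz"]).tolist(),round(x["confidence"],2)) for x in r[:2]])
E
```

```text
t 3.38 pos [ 564.9 -268.1  201.5] rot [ 1.800e+02 -2.000e-02 -1.697e+01] gap 84.7 F [ 0.8 -0.8 -0.8] j [-30.  12.  83.   0.  85.  77.]
shift [ 30.7 -45.  109.5] turn [ 0. -0.  0.]
[]
```

View pics/w1.png

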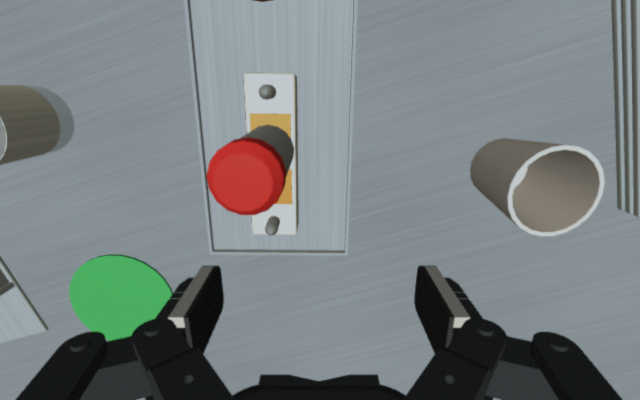

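The wrist view shows the cap top centred at about (246,177) and the pins at (267,91) and (273,224), with the mat at (120,295) and the fingers open below. Locating the cap and pins from these pixels.

```bash
cat > at.py <<'E'
from h import *
def atw(uv,z,cam="wrist"):
    c=eyes.get_calibration(cam);R,o=cam2w(cam);r=pix2ray(c,uv)@R.T
    return o+r*((np.asarray(z,float)-o[2])/r[:,2])[:,None]
E
python3 - <<'E'
from at import *
im=cv2.imread("pics/w1.png").astype(int);m=(im[...,2]>150)&(im[...,1]<60)
ys,xs=np.nonzero(m);(cx,cy),r=cv2.minEnclosingCircle(np.c_[xs,ys].astype(np.float32));print(cx,cy,r)
print(np.round(atw([[cx,cy]],148),1))
p=atw([[267,91],[274,220]],64);print(np.round(p,1),p.mean(0),np.degrees(np.arctan2(*(p[0]-p[1])[1::-1])),np.linalg.norm(p[0]-p[1]))
E
```

```text
244.5422821044922 177.471435546875 37.62364959716797
[[ 609.1 -234.8  148. ]]
[[ 654.3 -252.4   64. ]
 [ 549.7 -221.4   64. ]] [ 602.00101559 -236.9317033    64.        ] -16.516565720092718 109.14394412184282
```

apply_moves([
  [16, -22.5, 0, 0, 0, 0],
  [16, -22.5, 0, 0, 0, 0],
  [0, 0, 20, 0, 0, 0],
  [0, 0, 30, 0, 0, 0],
  [0, 0, 30, 0, 0, 0],
])

```text
time: 4.1
tool_pos: [607.7, -234.6, 119.3]
tcp_rot: [180.0, 0.1, -17.0]
ft_force: [0.9, 0.4, 0.4]
finger_gap: 84.9
grip_force: 0.0
```

apply_moves([
  [0, 0, 29, 0, 0, 0],
  [0, 0, 0, 0, 0, 0],
  [0, 0, 0, 0, 0, 0],
  [0, 0, 0, 0, 0, 0],
  [0, 0, 0, 0, 0, 0],
])

```text
time: 4.72
tool_pos: [609.5, -234.7, 93.8]
tcp_rot: [180.0, -0.1, -17.0]
ft_force: [0.7, -0.8, -0.3]
finger_gap: 85.0
grip_force: 0.0
```

```bash
python3 to.py 608.5 -234.5 92 180 0 -17
```

```text
t 4.72 pos [ 609.5 -234.7   93.8] rot [ 1.7998e+02 -1.3000e-01 -1.7030e+01] gap 85.0 F [ 0.7 -0.8 -0.3] j [-26.  21.  84.  -0.  75.  81.]
shift [-1.   0.1  1.8] turn [ 0.    -0.002 -0.   ]
```

apply_moves([
  [0, 0, 0, 0, 0, 0],
  [0, 0, 0, 0, 0, 0],
  [0, 0, 0, 0, 0, 0],
  [0, 0, 0, 0, 0, 0],
  [0, 0, 0, 0, 0, 0],
], fingers=30, grip_force=40)

```text
time: 5.35
tool_pos: [609.0, -234.4, 92.8]
tcp_rot: [180.0, -0.0, -17.0]
ft_force: [-1.3, 0.1, 4.5]
finger_gap: 45.9
grip_force: 40.6
```

apply_moves([
  [0, 0, 0, 0, 0, 0],
  [0, 0, -15, 0, 0, 0],
  [0, 0, -25, 0, 0, 0],
  [0, 0, -30, 0, 0, 0],
  [0, 0, -20, 0, 0, 0],
])

```text
time: 5.98
tool_pos: [609.0, -234.6, 184.3]
tcp_rot: [180.0, -0.1, -17.0]
ft_force: [-0.6, -0.9, -1.8]
finger_gap: 45.7
grip_force: 41.3
```

```bash
python3 to.py 479 0 60 180 0 -17; python3 - <<'E'
from at import *
im,d=eyes.snapshot("wrist");cv2.imwrite("pics/w2.png",im[...,::-1])
E
```

```text
t 5.97 pos [ 609.  -234.6  184.3] rot [ 1.7999e+02 -8.0000e-02 -1.7030e+01] gap 45.7 F [-0.6 -0.9 -1.8] j [-26.  17.  80.  -0.  84.  81.]
shift [-193.2 -186.2  124. ] turn [ 0.    -0.001 -0.001]
```

View pics/w2.png

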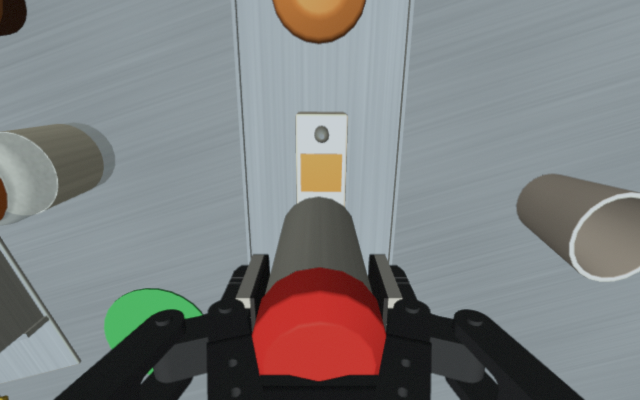

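apply_moves([
  [-28, -27, 0, 0, 0, 0],
  [-38, -37, 0, 0, 0, 0],
  [-40, -38, 0, 0, 0, 0],
  [-40, -38, 0, 0, 0, 0],
  [-28, -27, 0, 0, 0, 0],
])

```text
time: 6.65
tool_pos: [489.5, -21.9, 181.5]
tcp_rot: [-180.0, 0.1, -17.0]
ft_force: [0.4, 0.9, -2.0]
finger_gap: 46.2
grip_force: 41.4
```

apply_moves([
  [-19, -19, 20, 0, 0, 0],
  [0, 0, 30, 0, 0, 0],
  [0, 0, 30, 0, 0, 0],
  [0, 0, 24, 0, 0, 0],
  [0, 0, 10, 0, 0, 0],
])

```text
time: 7.28
tool_pos: [477.0, 0.2, 66.2]
tcp_rot: [180.0, 0.2, -17.0]
ft_force: [0.8, -0.3, -1.6]
finger_gap: 45.9
grip_force: 41.4
```

```bash
python3 to.py 479 0 58 180 0 -17
```

```text
t 7.28 pos [4.77e+02 2.00e-01 6.62e+01] rot [179.96   0.19 -17.03] gap 45.9 F [ 0.8 -0.3 -1.6] j [ -6.  -3. 114.  -0.  69. 101.]
shift [ 2.  -0.4  8.2] turn [ 0.001  0.003 -0.   ]
```

apply_moves([
  [0, 0, 3, 0, 0, 0],
  [0, 0, 1.5, 0, 0, 0],
  [0, 0, 1.5, 0, 0, 0],
  [0, 0, 0, 0, 0, 0],
  [0, 0, 0, 0, 0, 0],
])

```text
time: 7.9
tool_pos: [478.8, 0.0, 62.6]
tcp_rot: [-180.0, -0.0, -17.0]
ft_force: [0.1, 0.6, -1.5]
finger_gap: 45.6
grip_force: 41.4
```

apply_moves([
  [0, 0, 0.7, 0, 0, 0],
  [0, 0, 0.7, 0, 0, 0],
  [0, 0, 0, 0, 0, 0],
  [0, 0, 0, 0, 0, 0],
  [0, 0, 0, 0, 0, 0],
])

```text
time: 8.52
tool_pos: [478.6, 0.1, 60.9]
tcp_rot: [-180.0, 0.0, -17.0]
ft_force: [0.0, -0.3, -2.7]
finger_gap: 46.1
grip_force: 41.4
```

apply_moves([
  [0, 0, 1, 0, 0, 0],
  [0, 0, 1, 0, 0, 0],
  [0, 0, 0.7, 0, 0, 0],
  [0, 0, 0, 0, 0, 0],
  [0, 0, 0, 0, 0, 0],
])

```text
time: 9.15
tool_pos: [478.6, 0.0, 58.2]
tcp_rot: [-180.0, -0.0, -17.0]
ft_force: [-0.7, 0.6, -1.1]
finger_gap: 46.1
grip_force: 41.4
```

apply_moves([
  [0, 0, 0.6, 0, 0, 0],
  [0, 0, 0.6, 0, 0, 0],
  [0, 0, 0, 0, 0, 0],
  [0, 0, 0, 0, 0, 0],
  [0, 0, 0, 0, 0, 0],
])

```text
time: 9.78
tool_pos: [479.2, 0.0, 57.7]
tcp_rot: [-180.0, -0.1, -17.0]
ft_force: [-1.3, 0.7, 5.6]
finger_gap: 45.9
grip_force: 41.3
```

apply_moves([
  [0, 0, 0, 0, 0, 0],
  [0, 0, 0, 0, 0, 0],
  [0, 0, 0, 0, 0, 0],
  [0, 0, 0, 0, 0, 0],
  [0, 0, 0, 0, 0, 0],
], fingers=85)

```text
time: 10.4
tool_pos: [478.6, 0.1, 56.9]
tcp_rot: [-180.0, 0.0, -17.0]
ft_force: [-0.3, -0.2, 0.0]
finger_gap: 84.9
grip_force: 0.0
```

apply_moves([
  [0, 0, -15, 0, 0, 0],
  [0, 0, -30, 0, 0, 0],
  [0, 0, -35, 0, 0, 0],
  [0, 0, -30, 0, 0, 0],
  [0, 0, -10, 0, 0, 0],
])

```text
time: 11.02
tool_pos: [480.2, -0.1, 180.3]
tcp_rot: [-179.9, -0.3, -17.0]
ft_force: [0.6, -0.0, -0.1]
finger_gap: 84.7
grip_force: 0.0
```

```bash
python3 to.py 487 241 130 180 0 0; python3 - <<'E'
from h import *
im,d=eyes.snapshot("scene")
for n in ["shaker_center","tab_left","mat_center"]:
    r=models.place_of(n,"scene");print(n,[(np.round(x["xyz"]).tolist(),round(x["confidence"],2)) for x in r[:2]])
E
```

```text
t 11.03 pos [ 4.802e+02 -1.000e-01  1.803e+02] rot [-179.95   -0.28  -17.03] gap 84.7 F [ 0.6 -0.  -0.1] j [ -6. -10. 108.  -0.  82. 101.]
shift [ -64.3 -232.5   50.2] turn [-0.    -0.005 -0.297]
shaker_center [([479.0, -2.0, 55.0], 0.62)]
tab_left [([489.0, 241.0, 80.0], 0.83)]
mat_center [([479.0, -2.0, 6.0], 0.85)]
```

apply_moves([
  [-14, -50, 0, 0, 0, 0],
  [-16, -56, 0, 0, 0, 0],
  [-16, -57, 0, 0, 0, -0.02],
  [-15, -50, 0, 0, 0, -0.12],
  [-3, -20, 15, 0, 0, -0.15],
], fingers=0)

```text
time: 11.85
tool_pos: [481.1, 244.6, 161.1]
tcp_rot: [-180.0, 0.0, -0.0]
ft_force: [0.2, -0.1, -0.1]
finger_gap: -0.2
grip_force: 0.0
```

apply_moves([
  [0, 0, 30, 0, 0, 0],
  [0, 0, 20, 0, 0, 0],
  [0, 0, 0, 0, 0, 0],
  [0, 0, 0, 0, 0, 0],
  [0, 0, 0, 0, 0, 0],
])

```text
time: 12.48
tool_pos: [482.5, 241.9, 113.1]
tcp_rot: [-180.0, -0.1, -0.4]
ft_force: [0.1, -0.1, -0.1]
finger_gap: -0.0
grip_force: 0.0
```

```bash
python3 to.py 487 241 85 180 0 0
```

```text
t 12.47 pos [482.5 241.9 113.1] rot [-1.7996e+02 -9.0000e-02 -4.3000e-01] gap -0.0 F [ 0.1 -0.1 -0.1] j [ 21.   3. 102.   0.  74. 112.]
shift [ 4.5  0.9 28.1] turn [-0.001 -0.002 -0.007]
```

apply_moves([
  [4, 1, 15, 0, 0, 0],
  [0, 0, 13, 0, 0, 0],
  [0, 0, 10, 0, 0, 0],
  [0, 0, 8, 0, 0, 0],
  [0, 0, 8, 0, 0, 0],
])

```text
time: 13.1
tool_pos: [484.9, 240.8, 57.4]
tcp_rot: [180.0, 0.1, -0.4]
ft_force: [-6.1, -0.2, 8.9]
finger_gap: 0.4
grip_force: 4.1
```

apply_moves([
  [0, 0, 6, 0, 0, 0],
  [0, 0, 4, 0, 0, 0],
  [0, 0, 3, 0, 0, 0],
  [0, 0, 2, 0, 0, 0],
  [0, 0, 0, 0, 0, 0],
])

```text
time: 13.72
tool_pos: [484.9, 240.9, 44.2]
tcp_rot: [180.0, 0.1, -0.4]
ft_force: [-13.5, -4.3, 23.6]
finger_gap: 0.2
grip_force: 12.7
```

apply_moves([
  [0, 0, -15, 0, 0, 0],
  [0, 0, -35, 0, 0, 0],
  [0, 0, -40, 0, 0, 0],
  [20, 0, -40, 0, 0.12, 0],
  [40, 0, -10, 0, 0.15, 0],
], fingers=85)

```text
time: 14.35
tool_pos: [546.7, 241.0, 191.6]
tcp_rot: [-179.9, -16.0, -0.4]
ft_force: [0.9, -0.8, -1.0]
finger_gap: 84.6
grip_force: 0.0
```

apply_moves([
  [0, 0, 0, 0, 0.15, 0],
  [0, 0, 0, 0, 0.08, 0],
  [0, 0, 0, 0, 0, 0],
  [0, 0, 0, 0, 0, 0],
  [0, 0, 0, 0, 0, 0],
])

```text
time: 14.98
tool_pos: [545.1, 240.3, 188.4]
tcp_rot: [-180.0, -28.6, -0.5]
ft_force: [0.5, -0.3, 1.0]
finger_gap: 84.9
grip_force: 0.0
```

```bash
python3 to.py 603.5 240 145 180 -28.65 0; python3 - <<'E'
from h import *
im,d=eyes.snapshot("wrist");cv2.imwrite("pics/w3.png",im[...,::-1]);np.save("w3.npy",d)
for n in ["blue_center","white_center","bed_left"]:
    r=models.place_of(n,"wrist");print(n,[(np.round(x["xyz"]).tolist(),round(x["confidence"],2)) for x in r[:2]])
r=models.cut_out("blue_center","wrist");
if r:
    m=r[0]["pixels"]&(d>0);ys,xs=np.nonzero(m);print(r[0]["confidence"],m.sum())
    c=eyes.get_calibration("wrist");from h import pix2ray
    R,o=cam2w("wrist");P=o+(pix2ray(c,np.c_[xs,ys])*d[ys,xs][:,None])@R.T
    med=np.median(P,0)
    for _ in range(3):
        u,s_,vt=np.linalg.svd(P-P.mean(0),full_matrices=0);n=vt[2];e=abs((P-P.mean(0))@n);P=P[e<4]
    n=n*np.sign(n[2]);print("n",n,"mean",P.mean(0),len(P))
    B=np.c_[np.cross([0,1,0],n),[0,0,0]][:,0];B/=np.linalg.norm(B);C=np.cross(n,B)
    q=np.c_[(P-P.mean(0))@B,(P-P.mean(0))@C].astype(np.float32)
    (a,b),wh,ang=cv2.minAreaRect(q);print("centre(mid)",P.mean(0)+a*B+b*C-7*n,wh,ang)
E
```

```text
t 14.97 pos [545.1 240.3 188.4] rot [-179.97  -28.64   -0.46] gap 84.9 F [ 0.5 -0.3  1. ] j [ 26. -14. 116. -16.  54. 123.]
shift [30.4 -0.1 66.1] turn [ 0.003  0.    -0.007]
blue_center [([628.0, 238.0, 97.0], 0.64)]
white_center [([641.0, 147.0, 59.0], 0.6)]
bed_left [([630.0, 238.0, 95.0], 0.63)]
0.8 11273
n [-0.47835923 -0.00172145  0.87816256] mean [626.3134571  240.56562835 104.11549193] 9073
centre(mid) [627.99708971 238.38985748  97.05715837] (60.220001220703125, 151.75759887695312) 89.90214538574219
```

View pics/w3.png

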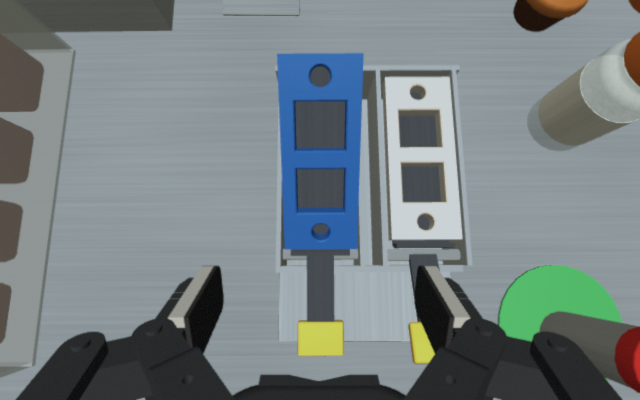

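The tipped blue template shows in the wrist view with its holes at (320,76) and (320,231), well centred between the fingers. Approaching it square on.

apply_moves([
  [10, 0.5, 25, 0, 0, 0],
  [10, 0.5, 35, 0, 0, 0],
  [9, 0.5, 35, 0, 0, 0],
  [0, 0, 25, 0, 0, 0],
  [0, 0, 10, 0, 0, 0],
])

```text
time: 15.85
tool_pos: [631.6, 237.5, 85.3]
tcp_rot: [179.9, -28.5, -0.4]
ft_force: [0.0, -0.1, 0.0]
finger_gap: 84.9
grip_force: 0.0
```

apply_moves([
  [0, 0, 6, 0, 0, 0],
  [0, 0, 0, 0, 0, 0],
  [0, 0, 0, 0, 0, 0],
  [0, 0, 0, 0, 0, 0],
  [0, 0, 0, 0, 0, 0],
])

```text
time: 16.48
tool_pos: [635.0, 238.4, 82.9]
tcp_rot: [-180.0, -28.7, -0.4]
ft_force: [0.6, 0.3, 0.6]
finger_gap: 85.2
grip_force: 0.0
```

```bash
python3 to.py 636.1 238.7 82.1 180 -28.65 0
```

```text
t 16.48 pos [635.  238.4  82.9] rot [-179.98  -28.69   -0.41] gap 85.2 F [0.6 0.3 0.6] j [ 22.   6. 109. -16.  40. 122.]
shift [ 0.6 -0.3  1.2] turn [ 0.003 -0.001 -0.006]
```

apply_moves([
  [0, 0, 0, 0, 0, 0],
  [0, 0, 0, 0, 0, 0],
  [0, 0, 0, 0, 0, 0],
  [0, 0, 0, 0, 0, 0],
  [0, 0, 0, 0, 0, 0],
], fingers=50, grip_force=60)

```text
time: 17.1
tool_pos: [635.0, 238.2, 82.4]
tcp_rot: [-180.0, -28.7, -0.4]
ft_force: [-1.5, -0.5, 2.6]
finger_gap: 58.7
grip_force: 69.4
```

apply_moves([
  [0, 0, 0, 0, 0, 0],
  [0, 0, -10, 0, 0, 0],
  [0, 0, -25, 0, 0, 0],
  [0, 0, -35, 0, 0, 0],
  [0, 0, -40, 0, 0, 0],
])

```text
time: 17.73
tool_pos: [580.8, 238.2, 178.9]
tcp_rot: [180.0, -28.5, -0.4]
ft_force: [0.1, -0.4, -1.6]
finger_gap: 58.9
grip_force: 68.9
```

```bash
python3 to.py 594 -235 260 180 0 -17
```

```text
t 17.73 pos [580.8 238.2 178.9] rot [179.96 -28.55  -0.4 ] gap 58.9 F [ 0.1 -0.4 -1.6] j [ 24.  -9. 112. -15.  52. 121.]
shift [ 53.2 473.1 -63. ] turn [-0.071 -0.495  0.283]
```

apply_moves([
  [0, 0, -20, 0, -0.12, 0],
  [0, 0, -20, 0, -0.13, 0],
  [0, 15, -20, 0, -0.13, 0],
  [0, 30, 0, 0, -0.118, 0],
  [0, 45, 0, 0, 0, 0],
])

```text
time: 18.35
tool_pos: [560.1, 148.1, 233.4]
tcp_rot: [-180.0, 0.1, -0.4]
ft_force: [0.7, -1.2, -1.3]
finger_gap: 58.8
grip_force: 68.9
```

apply_moves([
  [6, 55, 0, 0, 0, 0],
  [6, 58, 0, 0, 0, 0],
  [6, 58, 0, 0, 0, 0],
  [6, 58, 0, 0, 0, 0],
  [6, 55, 0, 0, 0, 0],
])

```text
time: 18.98
tool_pos: [587.2, -137.3, 234.7]
tcp_rot: [180.0, -0.1, -0.4]
ft_force: [0.7, -0.1, -1.0]
finger_gap: 58.9
grip_force: 68.9
```

```bash
python3 to.py 594 -235 200 180 0 -17
```

```text
t 18.98 pos [ 587.2 -137.3  234.7] rot [ 1.7999e+02 -1.3000e-01 -4.1000e-01] gap 58.9 F [ 0.7 -0.1 -1. ] j [-18.   8.  85.   0.  88.  72.]
shift [ 7.4 97.6 34.7] turn [-0.    -0.002  0.29 ]
```

apply_moves([
  [0, -20, 0, 0, 0, 0.145],
  [0, -30, 0, 0, 0, 0.145],
  [0, -15, 0, 0, 0, 0],
  [0, 0, 0, 0, 0, 0],
  [0, 0, 0, 0, 0, 0],
])

```text
time: 19.6
tool_pos: [596.5, -71.9, 234.4]
tcp_rot: [-180.0, -0.1, -16.9]
ft_force: [-0.9, 0.8, -2.1]
finger_gap: 58.6
grip_force: 68.9
```

```bash
python3 to.py 594 -235 200 180 0 -17; python3 - <<'E'
from h import *
im,d=eyes.snapshot("wrist");cv2.imwrite("pics/w4.png",im[...,::-1]);np.save("w4.npy",d)
R,t=pose();np.savez("w4p.npz",R=R,t=t)
E
```

```text
t 19.6 pos [596.5 -71.9 234.4] rot [-1.80e+02 -1.10e-01 -1.69e+01] gap 58.6 F [-0.9  0.8 -2.1] j [-12.   7.  85.  -0.  87.  95.]
shift [ 45.  156.8  34.5] turn [-0.    -0.002  0.002]
```

View pics/w4.png

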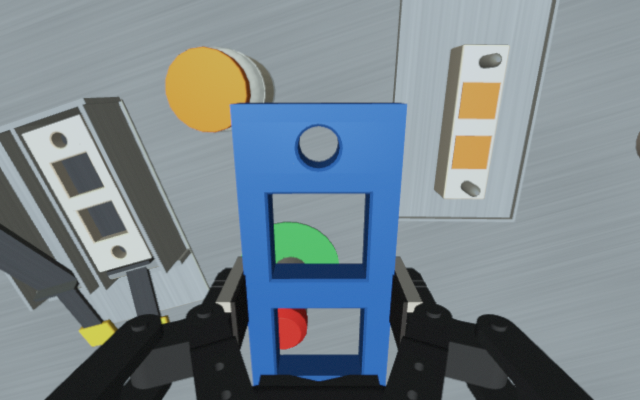

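The wrist view shows the template held level, its front hole at (319,146), with the station's pins visible at (489,60) and (470,188). I'll now fit the carrier's top face, the pins and the template in this picture.

```bash
cat > fit.py <<'E'
from h import *
im=cv2.imread("pics/w4.png").astype(int);d=np.load("w4.npy");z=np.load("w4p.npz");R,t=z["R"],z["t"]
c=eyes.get_calibration("wrist");M=np.array(c["mount"])
yy,xx=np.mgrid[:400,:640];rays=pix2ray(c,np.c_[xx.ravel(),yy.ravel()])
Pt=(rays*d.ravel()[:,None])@M[:3,:3].T+M[:3,3];Pw=(Pt@R.T+t).reshape(400,640,3);Pt=Pt.reshape(400,640,3)
def onplane(uv,z0,tool=False):
    r=pix2ray(c,uv)@M[:3,:3].T;o=M[:3,3]
    if not tool: r=r@R.T;o=R@o+t
    return o+r*((z0-o[2])/r[:,2])[:,None]
# carrier: by depth
reg=np.zeros((400,640),bool);reg[35:210,430:520]=1
m=reg&(abs(Pw[...,2]-38)<5);print("carrier z",np.median(Pw[...,2][m]),m.sum())
g=im.min(2);wm=(reg&(im.max(2)>150)&(Pw[...,2]>28)&(Pw[...,2]<48)).astype(np.uint8)
for name,mm in(("depth",m),("col",wm>0)):
    ys,xs=np.nonzero(mm);p=onplane(np.c_[xs,ys],38)[:,:2].astype(np.float32);print(name,cv2.minAreaRect(p))
# template in tool frame
bl=(im[...,0]>90)&(im[...,2]<70)&(im[...,1]<110)&(d>0)&(d<220)
zt=Pt[...,2];print("tmpl z tool pct",np.percentile(zt[bl],[5,20,50,80,95]))
A=np.c_[Pt[...,0][bl],Pt[...,1][bl],np.ones(bl.sum())];k=np.ones(len(A),bool)
for _ in range(5):
    s=np.linalg.lstsq(A[k],zt[bl][k],rcond=None)[0];e=zt[bl]-A@s;k=abs(e-np.median(e[k]))<1.5
print("plane slopes",s)
top=np.zeros((400,640),bool);top[bl]=k
z0=s[2]
ys,xs=np.nonzero(top);p=onplane(np.c_[xs,ys],z0,True)
print("far end x",np.percentile(p[:,0],99.8))
for x0 in(-10,0,10,20,40,60,70):
    q=p[abs(p[:,0]-x0)<1.5,1];print(x0,np.round([q.min(),q.max(),(q.min()+q.max())/2,q.max()-q.min()],2))
# hole at far end: gap pixels
h=(~top);h[:120]=0;h[175:]=0;h[:,:290]=0;h[:,350:]=0
cn,_=cv2.findContours(h.astype(np.uint8),cv2.RETR_EXTERNAL,cv2.CHAIN_APPROX_NONE);b=max(cn,key=len)[:,0]
q=onplane(b,z0,True)[:,:2].astype(np.float32);print("hole",cv2.fitEllipse(q),len(b))
vis=np.hstack([cv2.resize(im[30:210,430:530].astype(np.uint8),None,fx=3,fy=3,interpolation=cv2.INTER_CUBIC),cv2.resize(im[90:210,230:410].astype(np.uint8),None,fx=2.7,fy=2.7)[:540] if 0 else cv2.copyMakeBorder(cv2.resize(im[90:210,230:410].astype(np.uint8),None,fx=2.7,fy=2.7),0,540-324,0,0,cv2.BORDER_CONSTANT)])
cv2.imwrite("pics/z4.png",vis)
E
python3 fit.py
```

```text
carrier z 38.51194539050843 6542
depth ((597.6180419921875, -231.33993530273438), (45.83442687988281, 148.78123474121094), 72.2369384765625)
col ((597.407470703125, -232.1922607421875), (44.07269287109375, 148.73867797851562), 72.46515655517578)
tmpl z tool pct [-24.57712595 -23.9987875  -23.31373112 -22.30039285 -12.51785969]
plane slopes [ 3.03314107e-03  9.36602607e-04 -2.34875972e+01]
far end x 78.42413801617535
-10 [-30.51  29.13  -0.69  59.64]
0 [-30.24  28.89  -0.68  59.13]
10 [-30.24  28.96  -0.64  59.2 ]
20 [-20.85  19.26  -0.79  40.11]
40 [-20.73  19.39  -0.67  40.12]
60 [-8.95  7.37 -0.79 16.31]
70 [-7.04  5.47 -0.78 12.51]
hole ((63.15011215209961, -0.2617965042591095), (22.45381736755371, 24.775936126708984), 0.31435808539390564) 226
```

View pics/z4.png

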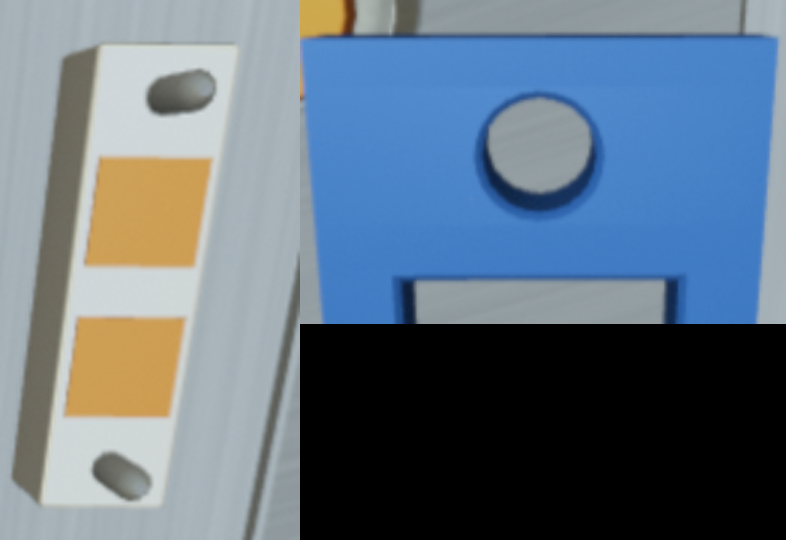

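The crop shows the whole carrier top, with the pin tops at about (496,59) and (474,191), and the front hole's rim centred at about (318.5,147). I'll check these against each other and against the earlier w1 and w2 pictures.

```bash
cat > chk.py <<'E'
from fit import *
p=onplane([[496.3,59],[474.3,191]],63.);print("pins",p,p.mean(0),np.degrees(np.arctan2(*(p[0]-p[1])[1::-1])),np.linalg.norm(p[0]-p[1]))
print("hole tool",onplane([[318.5,147.2]],z0,True))
import fit
def carr(f,pos,rot,box):
    global R,t
    fit.R=Ro.from_euler('xyz',rot,degrees=True).as_matrix();fit.t=np.array(pos)
    im=cv2.imread(f).astype(int);x0,x1,y0,y1=box
    m=np.zeros((400,640),np.uint8);w=(im[y0:y1,x0:x1].max(2)>195)&(im[y0:y1,x0:x1].min(2)>185);m[y0:y1,x0:x1]=w
    n,l,st,_=cv2.connectedComponentsWithStats(m);i=1+st[1:,4].argmax();print(f,st[i]);ys,xs=np.nonzero(m)
    return onplane(np.c_[xs,ys],38.)[:,:2].astype(np.float32)
q=carr("pics/w1.png",[564.9,-268.1,201.5],[180,-.02,-16.97],(235,305,60,245));print(cv2.minAreaRect(q))
q=carr("pics/w2.png",[609,-234.6,184.3],[180,-.08,-17.03],(285,360,100,200))
u=np.array([np.cos(np.radians(-17.5)),np.sin(np.radians(-17.5))]);v=np.array([-u[1],u[0]])
print("w2 u max",(q@u).max()-75,"v mid",((q@v).max()+(q@v).min())/2,(q@v).max()-(q@v).min())
for cc in([597.4,-232.2],):print("w4 u,v",np.dot(cc,u),np.dot(cc,v))
E
python3 chk.py | tail -12
```

```text
40 [-20.73  19.39  -0.67  40.12]
60 [-8.95  7.37 -0.79 16.31]
70 [-7.04  5.47 -0.78 12.51]
hole ((63.15011215209961, -0.2617965042591095), (22.45381736755371, 24.775936126708984), 0.31435808539390564) 226
pins [[ 654.64147064 -249.52425013   63.        ]
 [ 541.66093183 -212.84174853   63.        ]] [ 598.15120123 -231.18299933   63.        ] -17.98756792800147 118.78639684334857
hole tool [[ 63.4168415   -0.61581072 -23.48759717]]
pics/w1.png [ 245   74   49   68 1644]
((597.8160400390625, -232.32781982421875), (40.81394958496094, 146.948486328125), 72.51812744140625)
pics/w2.png [ 296  115   51   85 2131]
w2 u max 638.5470303842151 v mid -41.53672631933614 41.91011462396396
w4 u,v 639.574393021883 -41.81143133988553
```

```bash
python3 to.py 594.1 -231.8 75 180 0 -17.5
```

```text
t 19.65 pos [596.5 -72.1 234.4] rot [-1.7999e+02 -1.1000e-01 -1.6950e+01] gap 58.9 F [-0.6  0.1 -1.4] j [-12.   7.  85.  -0.  87.  95.]
shift [ 44.  153.5 159.5] turn [-0.    -0.002  0.01 ]
```

apply_moves([
  [9, 30, 0, 0, 0, 0.01],
  [13, 47, 0, 0, 0, 0],
  [13, 46, 15, 0, 0, 0],
  [9, 30, 30, 0, 0, 0],
  [0, 0, 40, 0, 0, 0],
])

```text
time: 20.27
tool_pos: [592.8, -234.7, 149.8]
tcp_rot: [180.0, -0.3, -17.8]
ft_force: [0.4, -0.0, -2.2]
finger_gap: 58.5
grip_force: 68.9
```

apply_moves([
  [0, 0, 40, 0, 0, 0],
  [0, 0, 22, 0, 0, 0],
  [0, 0, 8, 0, 0, 0],
  [0, 0, 0, 0, 0, 0],
  [0, 0, 0, 0, 0, 0],
])

```text
time: 20.9
tool_pos: [593.9, -231.3, 81.1]
tcp_rot: [-180.0, -0.3, -17.6]
ft_force: [-0.3, -0.4, -1.3]
finger_gap: 58.8
grip_force: 68.9
```

```bash
python3 to.py 594.1 -231.8 60 180 0 -17.5; python3 - <<'E'
from h import *
im,d=eyes.snapshot("wrist");cv2.imwrite("pics/w5.png",im[...,::-1])
cv2.imwrite("pics/z5.png",cv2.resize(im[60:240,210:430,::-1],None,fx=3,fy=3,interpolation=cv2.INTER_CUBIC))
E
```

```text
t 20.9 pos [ 593.9 -231.3   81.1] rot [-179.99   -0.26  -17.59] gap 58.8 F [-0.3 -0.4 -1.3] j [-26.  19.  88.   0.  73.  82.]
shift [ 0.2  0.4 21.1] turn [-0.    -0.004 -0.002]
```

View pics/z5.png

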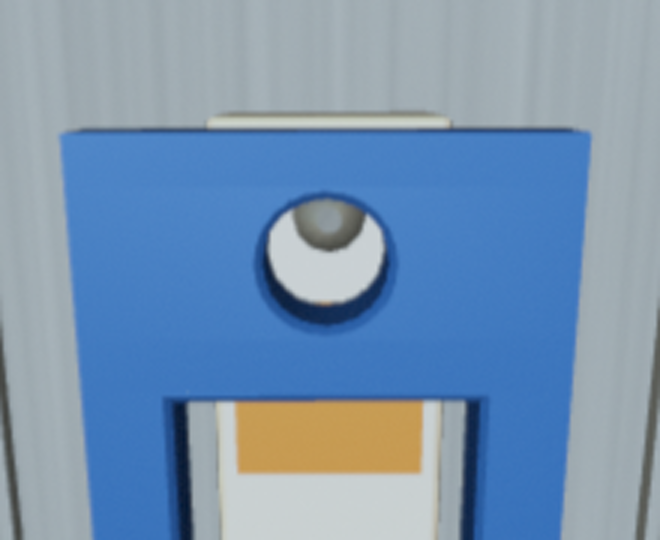

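Through the front hole the pin top shows at about (319,133), laterally centred in the hole at about (318.5,147). Checking the fore-aft offset by calculation.

```bash
python3 - <<'E'
from at import *
c=eyes.get_calibration("wrist");M=np.array(c["mount"]);R,t=pose()
r=pix2ray(c,[[319,132.7],[318.4,147.3]])@M[:3,:3].T;o=M[:3,3]
for a,z in((r[0],t[2]-64),(r[1],-23.5)): print(o+a*(z-o[2])/a[2])
E
```

```text
[63.38816485 -0.37223246 17.24218379]
[ 63.37836828  -0.67048641 -23.5       ]
```

apply_moves([
  [0, 0.3, 12, 0, -0.004, 0],
  [0, 0, 8, 0, 0, 0],
  [0, 0, 5, 0, 0, 0],
  [0, 0, 0, 0, 0, 0],
  [0, 0, 0, 0, 0, 0],
])

```text
time: 21.58
tool_pos: [593.0, -231.0, 54.5]
tcp_rot: [-180.0, 0.1, -17.6]
ft_force: [-0.2, 0.2, -1.3]
finger_gap: 58.5
grip_force: 68.9
```

apply_moves([
  [0, 0, 2, 0, 0, 0],
  [0, 0, 2, 0, 0, 0],
  [0, 0, 2, 0, 0, 0],
  [0, 0, 2, 0, 0, 0],
  [0, 0, 0, 0, 0, 0],
])

```text
time: 22.2
tool_pos: [592.6, -230.8, 46.1]
tcp_rot: [-180.0, 0.1, -17.6]
ft_force: [0.2, -0.2, -2.1]
finger_gap: 58.9
grip_force: 68.9
```

apply_moves([
  [1, 0, 3, 0, 0, 0],
  [0, 0, 4, 0, 0, 0],
  [0, 0, 4, 0, 0, 0],
  [0, 0, 2, 0, 0, 0],
  [0, 0, 0, 0, 0, 0],
])

```text
time: 22.82
tool_pos: [593.5, -231.1, 33.0]
tcp_rot: [-180.0, 0.2, -17.6]
ft_force: [-0.1, 0.5, -1.4]
finger_gap: 58.7
grip_force: 68.9
```

apply_moves([
  [0, 0, 1.5, 0, 0, 0],
  [0, 0, 1, 0, 0, 0],
  [0, 0, 1, 0, 0, 0],
  [0, 0, 0, 0, 0, 0],
  [0, 0, 0, 0, 0, 0],
])

```text
time: 23.45
tool_pos: [593.8, -231.2, 29.9]
tcp_rot: [-180.0, 0.1, -17.6]
ft_force: [-0.5, 0.4, -2.0]
finger_gap: 58.8
grip_force: 68.9
```

apply_moves([
  [0, 0, 0.7, 0, 0, 0],
  [0, 0, 0.7, 0, 0, 0],
  [0, 0, 0.6, 0, 0, 0],
  [0, 0, 0, 0, 0, 0],
  [0, 0, 0, 0, 0, 0],
])

```text
time: 24.08
tool_pos: [593.7, -231.2, 28.1]
tcp_rot: [-180.0, 0.1, -17.6]
ft_force: [-2.1, 1.6, 2.5]
finger_gap: 58.4
grip_force: 69.3
```

Contact at the expected height. I'll press slightly, release and back off.

apply_moves([
  [0, 0, 0.5, 0, 0, 0],
  [0, 0, 0.3, 0, 0, 0],
  [0, 0, 0, 0, 0, 0],
  [0, 0, 0, 0, 0, 0],
  [0, 0, 0, 0, 0, 0],
])

```text
time: 24.7
tool_pos: [593.8, -231.2, 28.1]
tcp_rot: [-180.0, 0.1, -17.6]
ft_force: [-5.9, 3.1, 8.8]
finger_gap: 59.1
grip_force: 70.2
```

apply_moves([
  [0, 0, 0, 0, 0, 0],
  [0, 0, 0, 0, 0, 0],
  [0, 0, 0, 0, 0, 0],
  [0, 0, 0, 0, 0, 0],
  [0, 0, 0, 0, 0, 0],
], fingers=85)

```text
time: 25.32
tool_pos: [593.7, -231.2, 27.0]
tcp_rot: [-180.0, 0.1, -17.6]
ft_force: [0.0, -0.0, 0.3]
finger_gap: 85.5
grip_force: 0.0
```

apply_moves([
  [0, 0, -10, 0, 0, 0],
  [0, 0, -30, 0, 0, 0],
  [0, 0, -50, 0, 0, 0],
  [0, 0, -50, 0, 0, 0],
  [0, 0, -30, 0, 0, 0],
])

```text
time: 25.95
tool_pos: [595.2, -232.0, 201.7]
tcp_rot: [180.0, -0.2, -17.6]
ft_force: [0.6, 0.3, -0.4]
finger_gap: 85.2
grip_force: 0.0
```

apply_moves([
  [-30, 0, 0, 0, 0, 0],
  [-20, 0, 0, 0, 0, 0],
  [0, 0, 0, 0, 0, 0],
  [0, 0, 0, 0, 0, 0],
  [0, 0, 0, 0, 0, 0],
])

```text
time: 26.58
tool_pos: [546.9, -216.5, 197.3]
tcp_rot: [-180.0, 0.1, -17.6]
ft_force: [-0.8, 0.1, 0.0]
finger_gap: 85.2
grip_force: 0.0
```

```bash
python3 - <<'E'
from h import *
s=sense();print(s["tool_pos"],s["ft_force"])
im,d=eyes.snapshot("wrist");cv2.imwrite("pics/w6.png",im[...,::-1])
c=eyes.get_calibration("wrist");R,o=cam2w("wrist")
r=models.cut_out("blue_center","wrist");m=r[0]["pixels"]&(d>0);ys,xs=np.nonzero(m)
P=o+(pix2ray(c,np.c_[xs,ys])*d[ys,xs][:,None])@R.T
k=np.ones(len(P),bool)
for _ in range(5):
    A=np.c_[P[:,:2]-[597.5,-232.2],np.ones(len(P))];a=np.linalg.lstsq(A[k],P[k,2],rcond=None)[0];k=abs(P[:,2]-A@a)<2
print("plane",a,k.sum(),cv2.minAreaRect(P[k,:2].astype(np.float32)))
eyes.snapshot("scene")
for n in ["shaker_center","mat_center","blue_center","seat"]:
    r=models.place_of(n,"scene");print(n,[(np.round(x["xyz"]).tolist(),round(x["confidence"],2)) for x in r[:1]])
E
```

```text
[ 546.94592128 -216.45018525  197.2586806 ] [-0.78901629  0.06621637  0.03365154]
plane [ 1.27001527e-03 -1.09255236e-03  5.18602884e+01] 8615 ((597.0869140625, -231.6010284423828), (60.26518630981445, 150.09133911132812), 72.50757598876953)
shaker_center []
mat_center [([477.0, -2.0, 2.0], 0.91)]
blue_center [([595.0, -234.0, 46.0], 0.75)]
seat [([594.0, -234.0, 43.0], 0.89)]
```

View pics/w6.png

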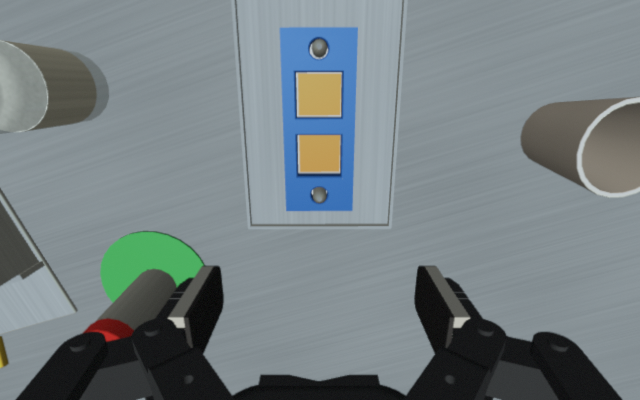

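The template lies flat with its top at 51.9 mm. The pins show through both holes at (318,47) and (318,195), it is level, and its yaw is -17.5°. The shaker stands upright on the mat at (150,285), and the gripper is clear of everything.

```bash
python3 -c "
from h import *
print(job.hand_in())"
```

```text
the job is handed in; nothing more can be done
None
```

The job is handed in at about 27 s of the 72 s: the shaker stands upright on the mat, and the blue template was tipped up and now lies flat on both pins; the robot didn't touch the white template, jar, cup or muffin, and the hand-in gave no verdict.

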